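# Transfer four sample containers to the empty rack, place for place

## Robot

A 6-joint arm with a two-finger parallel gripper is mounted at the origin on the work surface. World frame = base frame: x ahead of the robot, y to its left, z up, the work surface at z = 0. Lengths are in m, angles in degrees, forces in N, time in s.
With the tool pointing down it reaches from about 0.375 to 0.9 m from the base axis. Payload 3.1 kg.
Tool frame: the origin (TCP) lies at the very end of the fingers, on their centre line; the grasp point (between the pads) lies 19 mm behind it (bot.tcp_to_grasp is the distance from the TCP to the grasp point, in m); z points along the fingers, y is the direction in which the jaws open and shut (so a half turn about z gives the same grasp; the last joint's range is limited). The gripper opens to 87 mm and grips with 3 to 60 N. Pads are 19 mm wide; open, the fingers measure 117 mm over their backs; the gripper's body (75 mm by 190 mm) begins 51 mm behind the grasp point.
Start: joints at [-78.409, 30.224, 82.088, -0, 67.689, -10.227], TCP at [0.232, -0.58, 0.223] pointing down, gripper open.
Joint ranges: [-176.69, 176.69], [-43.24, 126.21], [12.49, 139.97], [-82, 262], [0, 151.66], [-163.58, 163.58]. Speed limits (degrees/s): [159.86, 159.86, 180, 180, 180, 180].

## Interface

Orientations are given as a 3x3 rotation matrix whose columns are the frame's x, y, z axes.
In Python, from rig import telemetry, eyes, order, bot gives the robot as it stands. The module is installed in compiled form; this text tells all that it offers.
- The arm moves only by the tool servo_tool, never from a script. Its argument "targets" is a list of rows, each a list of 2 entries, a list of its own where there are three numbers: the shift along the tool's x, y, z in m, then the turn, a rotation vector about the tool's x, y, z in rad. In form: [[[tx, ty, tz], [wx, wy, wz]], ...]. A call has 1 to 12 rows; each row is the pose to reach, as a shift and turn from the pose commanded when the call began, along the tool's axes at that moment; what a row does not reach only later rows make up. A row lasts 1/8 s, in which the tool goes at most 62.5 mm and 10.7 degrees, less where a joint would pass 70% of its speed; a pose out of reach is approached as far as the arm can. A call with a gripper value outside its range is refused whole. "gripper" is the finger opening in m, from 0 to 0.087, set as the call begins (left out, the last holds). The fingers move at their own pace and stop on an object; the grip force is fixed at half the most. Time passes only in rows, so rows that repeat a pose let the fingers close. It gives the time, the measured TCP pose, the force and the opening at its end, in the units of the state.
- telemetry.read_state(): the state, without advancing time (a new reading comes with each control period).
- eyes.capture(name): name is "scene" or "top"; returns a dict with "pixels" (400x640x3 uint8, blue, green, red), "intrinsics" (3x3 intrinsics, pixels), "extrinsics" (4x4, takes a point from camera to world coordinates). Camera axes: x right, y down, z forward; pixel columns grow to the right and rows downward; lengths in m; the calibration is good to about 2 mm. A picture is of the moment at which its call begins. There is no depth.
- order.hand_in(): hands the job in, once; it reports no verdict.
The state is a dict: "time_s": time; "joint_positions": joint angles; "qvel": joint speeds; "tau": joint torques, N m; "position": TCP position; "tcp_rot": TCP orientation; "force": force on the tool from outside, world axes, zero at the start; "moment": the same for the moment, N m; "opening": opening from 0.0 (shut) to 1.0 (fully open).
Only numpy, scipy, OpenCV 4.12 (cv2) and the standard library are available. Lean on these libraries where they do the work, as an engineer would, in place of code of your own. Each camera call takes 0.05 s, during which the arm holds its last target. There are 200 camera calls.

## Task

Move the four white sample containers from the full blue rack into the empty blue rack, each to the same place counted from the rack's black end lug: the one next to the lug goes next to the lug, the second to the second pocket, and so on. Keep them upright and set each one gently down on the floor of its pocket rather than dropping it; let go of all of them at the end. Leave the beaker, the white bowl and the amber jar where they are.

Things in the scene. Friction and masses are not known exactly. Their poses are not given: they have to be found in the camera images.
- rack_full: Full rack: fixed blue rack, 72 x 264 mm, 16 mm high (wall tops), pocket floor 6 mm up. Four 56 x 56 mm pockets in a row along y, walls 8 mm. Origin: centre of underside. Flat black lug (12 mm high, 25 mm long) only at the +y end. Pocket centres counted from it: y = 96, 32, -32, -96 mm, x = 0. Lug points roughly to the robot's left.
- rack_empty: Empty rack: fixed blue rack, 72 x 264 mm, 16 mm high (wall tops), pocket floor 6 mm up. Four 56 x 56 mm pockets in a row along y, walls 8 mm. Origin: centre of underside. Flat black lug (12 mm high, 25 mm long) only at the +y end. Pocket centres counted from it: y = 96, 32, -32, -96 mm, x = 0. Lug points roughly right. Lies end to end with the full rack, on either side of it.
- tall_vial_mid (a point): Tall slim round vial, white body 30 mm across with a black cap of nearly the same width, 98 mm tall in all (body 80 mm), about 70 g. The point is on its axis, half-way up; z is its upward axis. Starts upright in one of the pockets of the full rack, which one varies.
- wide_jar_mid (a point): Short wide round jar, white body with a black lid, 40 mm across throughout, 64 mm tall in all (body 50 mm), about 90 g. The point is on its axis, half-way up; z is its upward axis. Starts upright in one of the pockets of the full rack, which one varies.
- square_bottle_mid (a point): Square white bottle, 34 by 34 mm and 62 mm tall, with a round black cap 22 mm across and 14 mm tall on top (76 mm in all), about 80 g. Its flat sides face along x and y of its frame, within about 10 degrees of the full rack's axes. The point is on its axis, half-way up; z is its upward axis. Starts upright in one of the pockets of the full rack, which one varies.
- slim_dropper_mid (a point): Slim round dropper bottle, white, body 28 mm across and 58 mm tall, topped by a white pointed nozzle 26 mm tall (84 mm in all), about 50 g. The point is on its axis, half-way up; z is its upward axis. Starts upright in one of the pockets of the full rack, which one varies.
- beaker: Bystander: loose clear empty beaker, 68 mm across, 75 mm tall, on the far side of the full rack. Origin: centre of its underside. Leave it.
- bowl: Bystander: loose small white ceramic bowl, 80 mm across, 36 mm tall, on the robot's side of the full rack. Origin: centre of its underside. Leave it.
- amber_jar: Bystander: loose amber glass jar, 52 mm across, 80 mm tall, on the far side of the empty rack. Origin: centre of its underside. Leave it. (Two flat pocket meters, 22 mm high, lie on the robot's side of that rack.)
Mind the look-alikes: they are no part of the job. Leave any pink or purple look-alike of the part that bears square_bottle_mid alone.

How it is judged:
By the outcome, as a careful person would: the job done as asked, in the order asked, and still so for the second after the job is handed in, with the robot touching nothing.
It also fails if it takes over 109 s, if anything falls off the work surface, if the arm or the gripper's body presses on something with over 40 N, if the wrist force passes 120 N, or if a joint passes its speed limit or range.

## Working session

There is one attempt and no reset: what is moved stays moved. The work goes in short steps, Python scripts to look and compute and a tool call to move; the robot and the scene stay as the last step left them, time stands still between calls to the robot, and variables do not carry over. Pictures are saved under pics/ and viewed, about 12 in all and at most 16, crops included, and the job is handed in when it is done.

Besides the shell and the picture viewer there is one more tool, called after "Request:" by a JSON object that holds its "api" and its "payload". servo_tool: Moves the arm, as the interface text tells. Its arguments: {"type":"object","properties":{"targets":{"type":"array","items":{"type":"array"}},"gripper":{"type":"number"}},"required":["targets"]}

```bash
mkdir -p pics; python3 - <<'E'
from rig import telemetry, eyes, order, bot
import cv2,numpy as np
np.set_printoptions(precision=4,suppress=True)
for n in("scene","top"):
    c=eyes.capture(n);cv2.imwrite(f"pics/{n}0.png",c["pixels"]);print(n,c["intrinsics"],c["extrinsics"])
s=telemetry.read_state();print(s)
print(bot.tcp_to_grasp)
E
```

```text
scene [[515.1119   0.     318.2865]
 [  0.     515.1119 202.0262]
 [  0.       0.       1.    ]] [[ 0.5654  0.5954 -0.5708  1.1063]
 [ 0.8246 -0.3926  0.4073 -0.4211]
 [ 0.0183 -0.701  -0.713   0.7741]
 [ 0.      0.      0.      1.    ]]
top [[406.3353   0.     323.1052]
 [  0.     406.3353 208.2272]
 [  0.       0.       1.    ]] [[ 0.0099 -0.9827  0.185   0.4025]
 [-0.9999 -0.0106 -0.0032  0.0169]
 [ 0.0051 -0.1849 -0.9827  0.8645]
 [ 0.      0.      0.      1.    ]]
{'time_s': 0.1, 'joint_positions': array([-78.4091,  30.2734,  82.1485,  -0.0021,  67.6889, -10.2293]), 'qvel': array([ 0.0568, -0.0841, -0.19  , -0.0206, -0.1348, -0.0213]), 'tau': array([  0.0002, -44.0984, -17.7151,   0.0634,   0.0534,  -0.    ]), 'position': array([ 0.2322, -0.5796,  0.2217]), 'tcp_rot': array([[ 0.9283,  0.3717, -0.0004],
       [ 0.3717, -0.9283,  0.0019],
       [ 0.0003, -0.0019, -1.    ]]), 'force': array([0.4745, 0.5255, 0.4999]), 'moment': array([-0.0069,  0.0179, -0.0108]), 'opening': 1.0029420786734233}
0.0187
```

View pics/scene0.png

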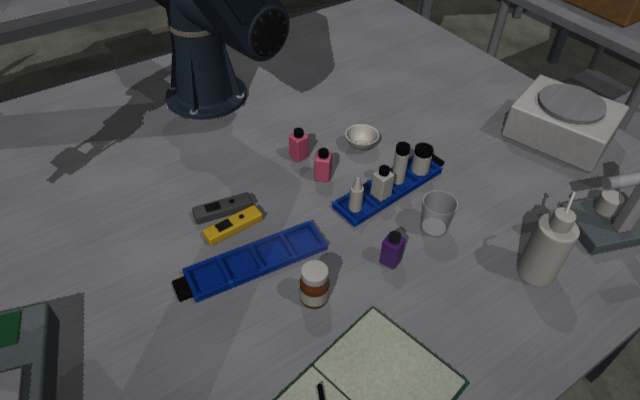

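View pics/top0.png

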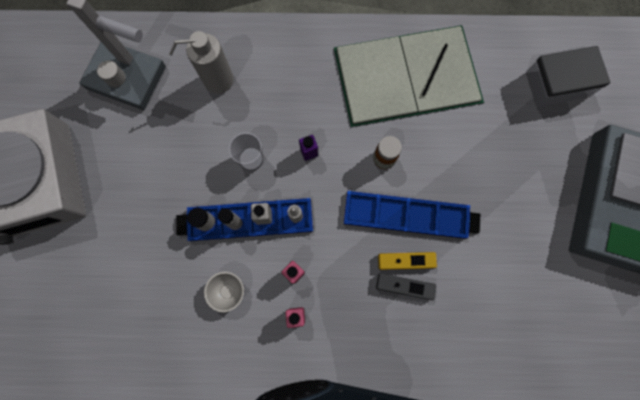

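Order from the full rack's lug at the left, in the top view: wide jar (202,218), tall vial (228,217), square bottle (261,213), dropper (295,213). The empty rack spans (345..470, 193..238) with its lug at the right (475,223). Next I measure.

```bash
cat > h.py <<'E'
import cv2,numpy as np
np.set_printoptions(precision=4,suppress=True)
def cast(c,uv,z):
    uv=np.atleast_2d(np.asarray(uv,float)); E=c["extrinsics"]
    d=np.c_[uv,np.ones(len(uv))]@np.linalg.inv(c["intrinsics"]).T@E[:3,:3].T
    return E[:3,3]+d*((z-E[2,3])/d[:,2])[:,None]
def proj(c,P):
    E=c["extrinsics"];q=(np.atleast_2d(P)-E[:3,3])@E[:3,:3]@c["intrinsics"].T
    return q[:,:2]/q[:,2:]
def blue(c):
    h=cv2.cvtColor(c["pixels"],cv2.COLOR_BGR2HSV)
    return cv2.inRange(h,(105,150,40),(128,255,255))
E
python3 - <<'E'
from h import *; from rig import eyes
for n in("scene","top"):
    c=eyes.capture(n); m=cv2.morphologyEx(blue(c),cv2.MORPH_CLOSE,np.ones((5,5)))
    cs=[k for k in cv2.findContours(m,cv2.RETR_EXTERNAL,cv2.CHAIN_APPROX_NONE)[0] if cv2.contourArea(k)>800]
    for k in cs:
        p=cast(c,k[:,0],0.016)[:,:2]; r=cv2.minAreaRect((p*1000).astype(np.float32)); print(n,r); print(cv2.boxPoints(r))
    x,y,w,h=(170,185,160,70) if n=="top" else (320,130,140,95)
    cv2.imwrite(f"pics/{n}_crop.png",cv2.resize(c["pixels"][y:y+h,x:x+w],None,fx=5,fy=5,interpolation=cv2.INTER_CUBIC))
E
```

```text
scene ((557.2003173828125, -166.22035217285156), (263.7696228027344, 80.87081909179688), 83.63505554199219)
[[ 502.3933 -292.8095]
 [ 582.7656 -301.7749]
 [ 612.0073  -39.6312]
 [ 531.635   -30.6658]]
scene ((542.9509887695312, 165.21229553222656), (78.53778839111328, 273.8553771972656), 5.021435260772705)
[[491.8478 298.1773]
 [515.8179  25.373 ]
 [594.0542  32.2473]
 [570.0841 305.0516]]
top ((537.152587890625, 170.3192138671875), (71.48677825927734, 262.17529296875), 5.1274285316467285)
[[489.8368 297.6879]
 [513.2677  36.5617]
 [584.4684  42.9506]
 [561.0375 304.0767]]
top ((550.8096313476562, -164.77593994140625), (265.5716552734375, 72.18612670898438), 83.62639617919922)
[[ 500.1989 -292.7343]
 [ 571.9389 -300.7478]
 [ 601.4203  -36.8176]
 [ 529.6804  -28.8041]]
```

View pics/top_crop.png

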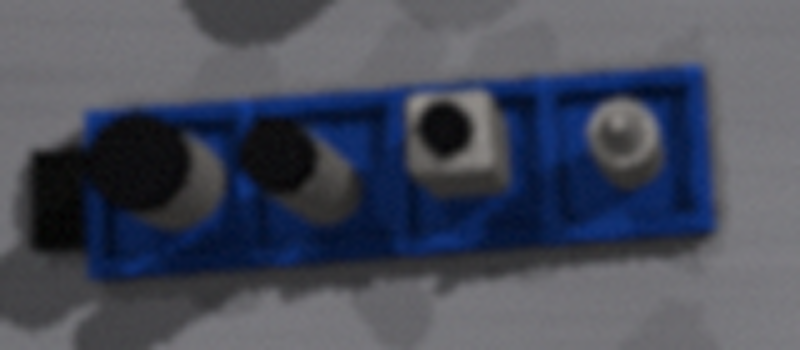

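View pics/scene_crop.png

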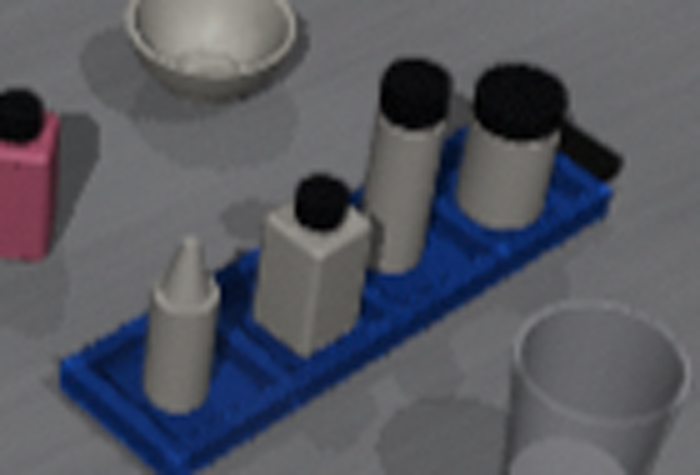

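```bash
python3 - <<'E'
from h import *; from rig import eyes
T=eyes.capture("top");S=eyes.capture("scene")
tp=dict(jar=(136,159),vial=(277,152),sq=(442,127),drop=(618,131))
sc=dict(jar=(521,91),vial=(416,82),sq=(322,193),drop=(192,238))
z=dict(jar=.070,vial=.104,sq=.082,drop=.090)
f=np.array([-.0894,.996]);e=np.array([-.111,-.9938])
for i,n in enumerate(tp):
    a=cast(T,np.array(tp[n])/5+(170,185),z[n])[0]; b=cast(S,np.array(sc[n])/5+(320,130),z[n])[0]
    print(n,a[:2]*1e3,b[:2]*1e3,"pocket",np.array([538,169.3])+f*(96-64*i),"dest",np.array([551.4,-165])+e*(96-64*i))
# square bottle top-face orientation: shoulder corners in scene crop at z=.068
# beaker/bowl approx
print(cast(T,(247,152),.04),cast(T,(225,292),.03),cast(T,(388,152),.08))
# square shoulder corners from top crop, z=.068
print(cast(T,np.array([[408,97],[490,90],[500,163],[412,172]])/5.+(170,185),.068)[:,:2]*1e3)
E
```

```text
jar [532.151  263.2974] [534.1763 262.9285] pocket [529.4176 264.916 ] dest [ 540.744  -260.4048]
vial [529.8651 199.5553] [533.794  197.5768] pocket [535.1392 201.172 ] dest [ 547.848  -196.8016]
sq [544.1542 140.9081] [547.6764 139.3012] pocket [540.8608 137.428 ] dest [ 554.952  -133.1984]
drop [541.8676  71.4807] [546.5669  73.1717] pocket [546.5824  73.684 ] dest [562.056  -69.5952]
[[0.6772 0.1766 0.04  ]] [[0.3862 0.2097 0.03  ]] [[ 0.6672 -0.1155  0.08  ]]
[[558.7137 157.1696]
 [561.9202 124.5513]
 [532.4146 119.5521]
 [528.4266 154.2999]]
```

```bash
cat >> h.py <<'E'
def to(x,y,z,yaw):
    "shift and turn (tool axes) from the measured pose to a tool-down pose, jaw axis at yaw deg"
    from rig import telemetry; from scipy.spatial.transform import Rotation as R
    s=telemetry.read_state(); M=s["tcp_rot"]; a=np.radians(yaw)
    N=np.array([[-np.sin(a),np.cos(a),0],[np.cos(a),np.sin(a),0],[0,0,-1]]).T
    if abs(np.linalg.det(N)-1)>1e-6: N[:,0]*=-1
    print("t",s["time_s"],"shift",M.T@(np.array([x,y,z])-s["position"]),"turn",R.from_matrix(M.T@N).as_rotvec(),"pos",s["position"],"F",s["force"],"op",s["opening"])
E
python3 -c "
from h import *; to(.533,.263,.20,5.1)"
```

```text
t 0.3 shift [ 0.5925 -0.6708  0.0227] turn [-0.0005 -0.0005 -1.279 ] pos [ 0.2323 -0.58    0.2222] F [-0.4267  0.1041 -0.9158] op 1.0030247256707505
```

Request:
{"api": "servo_tool", "payload": {"targets": [[[0.2,-0.23,0.01],[0,0,-0.45]],[[0.592,-0.671,0.022],[0,0,-1.279]],[[0.592,-0.671,0.022],[0,0,-1.279]],[[0.592,-0.671,0.022],[0,0,-1.279]],[[0.592,-0.671,0.022],[0,0,-1.279]],[[0.592,-0.671,0.022],[0,0,-1.279]],[[0.592,-0.671,0.022],[0,0,-1.279]],[[0.592,-0.671,0.022],[0,0,-1.279]],[[0.592,-0.671,0.022],[0,0,-1.279]],[[0.592,-0.671,0.022],[0,0,-1.279]],[[0.592,-0.671,0.022],[0,0,-1.279]],[[0.592,-0.671,0.022],[0,0,-1.279]]], "gripper": 0.075}}

```text
time_s: 1.8
position: [0.4845, 0.1282, 0.2043]
tcp_rot: [[-0.089, 0.996, 0.001], [0.996, 0.089, -0.0], [-0.0, 0.001, -1.0]]
force: [0.4, -0.5, -0.9]
opening: 0.865
```

```bash
python3 -c "
from h import *; to(.533,.263,.20,5.1);to(.533,.263,.03,5.1)"
```

```text
t 1.8 shift [0.1299 0.0603 0.0043] turn [0.0011 0.0003 0.0004] pos [0.4845 0.1282 0.2043] F [ 0.4076 -0.5136 -0.8874] op 0.8648872287249855
t 1.8 shift [0.13   0.0601 0.1743] turn [0.0011 0.0003 0.0004] pos [0.4845 0.1282 0.2043] F [ 0.4076 -0.5136 -0.8874] op 0.8648872287249855
```

Request:
{"api": "servo_tool", "payload": {"targets": [[[0.065,0.03,0.002],[0,0,0]],[[0.13,0.06,0.03],[0,0,0]],[[0.13,0.06,0.06],[0,0,0]],[[0.13,0.06,0.1],[0,0,0]],[[0.13,0.06,0.1],[0,0,0]],[[0.13,0.06,0.1],[0,0,0]]]}}

```text
time_s: 2.55
position: [0.5328, 0.2609, 0.1051]
tcp_rot: [[-0.088, 0.996, 0.002], [0.996, 0.088, 0.0], [0.0, 0.002, -1.0]]
force: [0.1, 0.9, 0.9]
opening: 0.863
```

```bash
python3 -c "
from h import *; to(.533,.263,.03,5.1)
from rig import eyes
c=eyes.capture('top');a=cv2.resize(c['pixels'][150:300,130:330],None,fx=4,fy=4)
c=eyes.capture('scene');b=cv2.resize(c['pixels'][90:240,310:510],None,fx=4,fy=4)
cv2.imwrite('pics/a1.png',cv2.resize(np.vstack([a,b]),(400,600)));cv2.imwrite('pics/b1.png',b)"
```

```text
t 2.55 shift [0.002  0.0003 0.0751] turn [ 0.0016 -0.0003 -0.0004] pos [0.5328 0.2609 0.1051] F [0.0814 0.8996 0.9409] op 0.8632897729794559
```

View pics/b1.png

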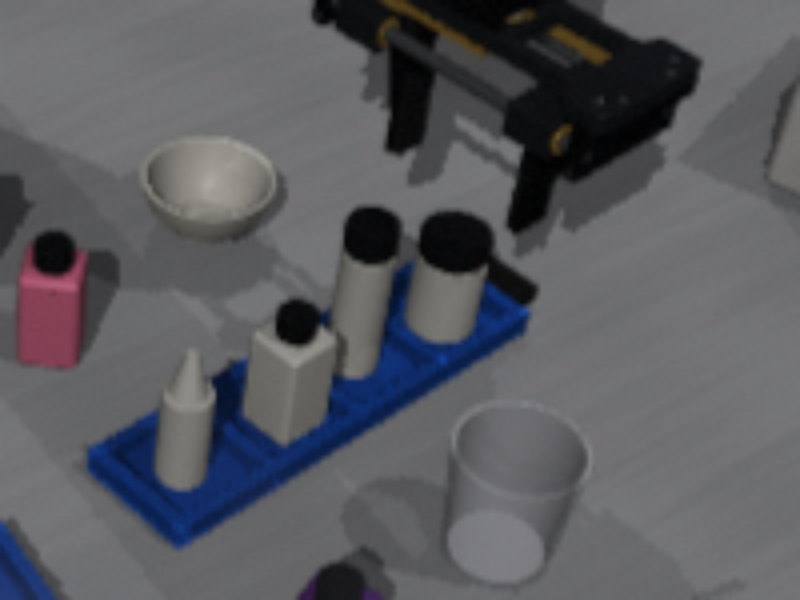

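The fingertips at (400,145) and (525,225) straddle the jar axis: their midpoint (462,185) lies above the lid at (456,232). Descending.

Request:
{"api": "servo_tool", "payload": {"targets": [[[0.002,0,0.035],[0,0,0]],[[0.002,0,0.065],[0,0,0]],[[0.002,0,0.075],[0,0,0]],[[0.002,0,0.075],[0,0,0]]]}}

```text
time_s: 3.15
position: [0.5324, 0.2629, 0.0297]
tcp_rot: [[-0.088, 0.996, 0.001], [0.996, 0.088, 0.0], [0.0, 0.001, -1.0]]
force: [-0.8, 0.1, 0.8]
opening: 0.862
```

Request:
{"api": "servo_tool", "payload": {"targets": [[[0,0,0],[0,0,0]],[[0,0,0],[0,0,0]],[[0,0,0],[0,0,0]],[[0,0,0],[0,0,0]],[[0,0,0],[0,0,0]],[[0,0,0],[0,0,0]]], "gripper": 0.02}}

```text
time_s: 3.9
position: [0.5321, 0.263, 0.0293]
tcp_rot: [[-0.089, 0.996, 0.001], [0.996, 0.089, 0.0], [0.0, 0.001, -1.0]]
force: [1.0, 0.4, 1.8]
opening: 0.456
```

Request:
{"api": "servo_tool", "payload": {"targets": [[[0,0,-0.02],[0,0,0]],[[0,0,-0.06],[0,0,0]],[[0,0,-0.11],[0,0,0]],[[-0.02,0,-0.14],[0,0,0]],[[-0.07,-0.005,-0.15],[0,0,0.03]],[[-0.13,-0.01,-0.15],[0,0,0.05]],[[-0.19,-0.014,-0.15],[0,0,0.07]],[[-0.25,-0.018,-0.15],[0,0,0.1]],[[-0.31,-0.023,-0.15],[0,0,0.12]],[[-0.37,-0.027,-0.15],[0,0,0.14]],[[-0.43,-0.031,-0.15],[0,0,0.17]],[[-0.48,-0.035,-0.15],[0,0,0.2]]]}}

```text
time_s: 5.4
position: [0.539, -0.2205, 0.1785]
tcp_rot: [[0.113, 0.994, -0.001], [0.994, -0.113, 0.0], [0.0, -0.001, -1.0]]
force: [0.3, -0.1, -0.9]
opening: 0.449
```

Request:
{"api": "servo_tool", "payload": {"targets": [[[-0.03,-0.003,0.02],[0,0,0]],[[-0.042,-0.003,0.06],[0,0,0]],[[-0.042,-0.003,0.1],[0,0,0]],[[-0.042,-0.003,0.12],[0,0,0]],[[-0.042,-0.003,0.12],[0,0,0]],[[-0.042,-0.003,0.12],[0,0,0]]]}}

```text
time_s: 6.15
position: [0.5324, -0.2599, 0.0595]
tcp_rot: [[0.111, 0.994, 0.001], [0.994, -0.111, -0.001], [-0.0, 0.001, -1.0]]
force: [0.5, -0.3, -1.5]
opening: 0.453
```

```bash
python3 -c "
from h import *; to(.541,-.2605,.03,-6.4)
from rig import eyes
c=eyes.capture('top');a=cv2.resize(c['pixels'][160:260,330:490],None,fx=4,fy=4)
c=eyes.capture('scene');b=cv2.resize(c['pixels'][190:310,160:340],None,fx=4,fy=4)
cv2.imwrite('pics/b2.png',b)"
```

```text
t 6.15 shift [0.0004 0.0086 0.0295] turn [0.0007 0.0004 0.0009] pos [ 0.5324 -0.2599  0.0595] F [ 0.5131 -0.3427 -1.4951] op 0.45291760150793997
```

View pics/b2.png

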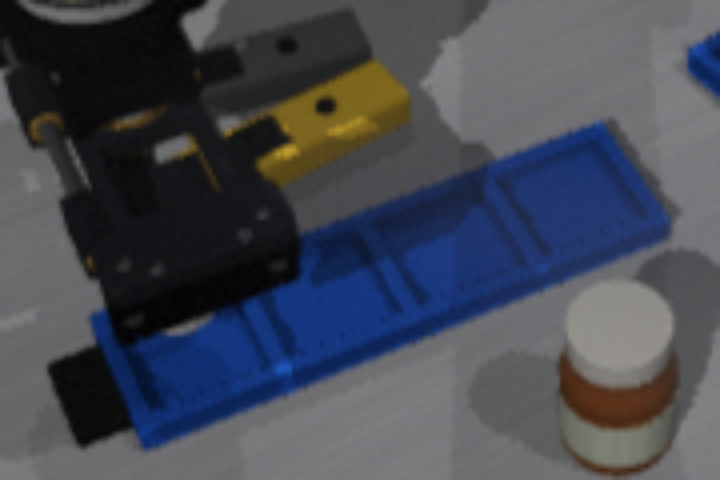

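The jar hangs over the lug-end pocket (about 185,330 in the crop), about 9 mm towards the robot. I correct that and lower.

Request:
{"api": "servo_tool", "payload": {"targets": [[[0,0.0085,0],[0,0,0]],[[0,0.0085,0.012],[0,0,0]],[[0,0.0085,0.02],[0,0,0]],[[0,0.0085,0.025],[0,0,0]],[[0,0.0085,0.0275],[0,0,0]],[[0,0.0085,0.0285],[0,0,0]],[[0,0.0085,0.0295],[0,0,0]],[[0,0.0085,0.0295],[0,0,0]]]}}

```text
time_s: 7.25
position: [0.5405, -0.2607, 0.0297]
tcp_rot: [[0.111, 0.994, 0.0], [0.994, -0.111, -0.0], [-0.0, 0.0, -1.0]]
force: [-0.6, 0.8, -1.8]
opening: 0.451
```

Request:
{"api": "servo_tool", "payload": {"targets": [[[0,0,0.0005],[0,0,0]],[[0,0,0.0008],[0,0,0]],[[0,0,0.0008],[0,0,0]]]}}

```text
time_s: 7.62
position: [0.5406, -0.2607, 0.0293]
tcp_rot: [[0.111, 0.994, 0.0], [0.994, -0.111, -0.0], [-0.0, 0.0, -1.0]]
force: [-1.3, 0.8, 4.0]
opening: 0.451
```

Contact with the floor shows as +4 N. Release and rise.

Request:
{"api": "servo_tool", "payload": {"targets": [[[0,0,0],[0,0,0]],[[0,0,0],[0,0,0]],[[0,0,0],[0,0,0]],[[0,0,-0.02],[0,0,0]],[[0,0,-0.06],[0,0,0]],[[0,0,-0.12],[0,0,0]]], "gripper": 0.065}}

```text
time_s: 8.38
position: [0.5392, -0.2598, 0.148]
tcp_rot: [[0.111, 0.994, -0.004], [0.994, -0.111, 0.003], [0.002, -0.004, -1.0]]
force: [1.2, -0.8, 0.2]
opening: 0.75
```

```bash
python3 -c "
from h import *; to(.532,.1985,.15,5.1)
from rig import eyes
c=eyes.capture('scene');b=cv2.resize(c['pixels'][170:310,160:340],None,fx=4,fy=4)
cv2.imwrite('pics/b3.png',b)"
```

```text
t 8.375 shift [ 0.4547 -0.058  -0.0006] turn [-0.004  -0.0029 -0.2002] pos [ 0.5392 -0.2598  0.148 ] F [ 1.1879 -0.7782  0.1767] op 0.7499490002531118
```

View pics/b3.png

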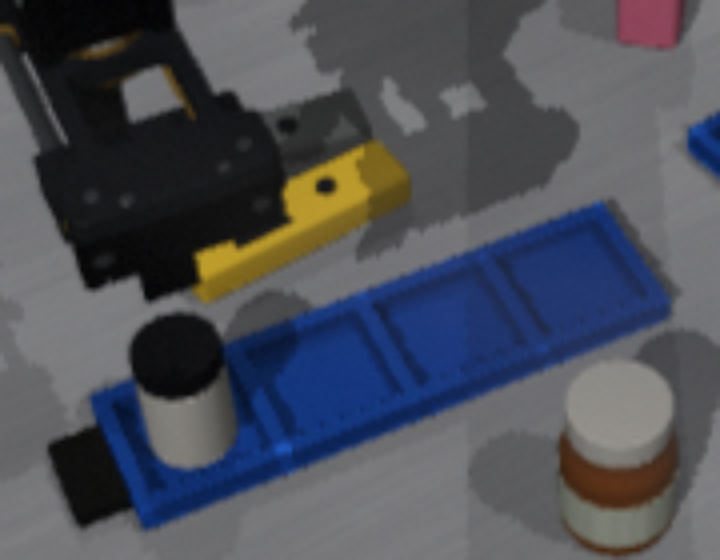

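The jar stands upright and centred in the lug-end pocket (185,400). Next, the vial.

Request:
{"api": "servo_tool", "payload": {"targets": [[[0.03,-0.004,0],[0,0,0]],[[0.09,-0.012,0],[0,0,-0.04]],[[0.15,-0.02,0],[0,0,-0.07]],[[0.21,-0.027,0],[0,0,-0.1]],[[0.27,-0.035,0],[0,0,-0.13]],[[0.33,-0.042,0],[0,0,-0.16]],[[0.39,-0.05,0],[0,0,-0.19]],[[0.435,-0.056,0],[0,0,-0.2]],[[0.455,-0.058,0],[0,0,-0.2]],[[0.455,-0.058,0],[0,0,-0.2]],[[0.455,-0.058,0],[0,0,-0.2]]]}}

```text
time_s: 9.8
position: [0.5333, 0.1966, 0.1486]
tcp_rot: [[-0.088, 0.996, -0.0], [0.996, 0.088, -0.001], [-0.001, -0.0, -1.0]]
force: [0.2, 0.0, -0.0]
opening: 0.75
```

```bash
python3 -c "
from h import *; to(.532,.1985,.045,5.1)
from rig import eyes
c=eyes.capture('scene');b=cv2.resize(c['pixels'][70:240,310:510],None,fx=3.5,fy=3.5)
cv2.imwrite('pics/b4.png',b)"
```

```text
t 9.8 shift [ 0.0021 -0.0011  0.1036] turn [-0.0004  0.0007 -0.0012] pos [0.5333 0.1966 0.1486] F [ 0.1771  0.0323 -0.038 ] op 0.7500432608141815
```

View pics/b4.png

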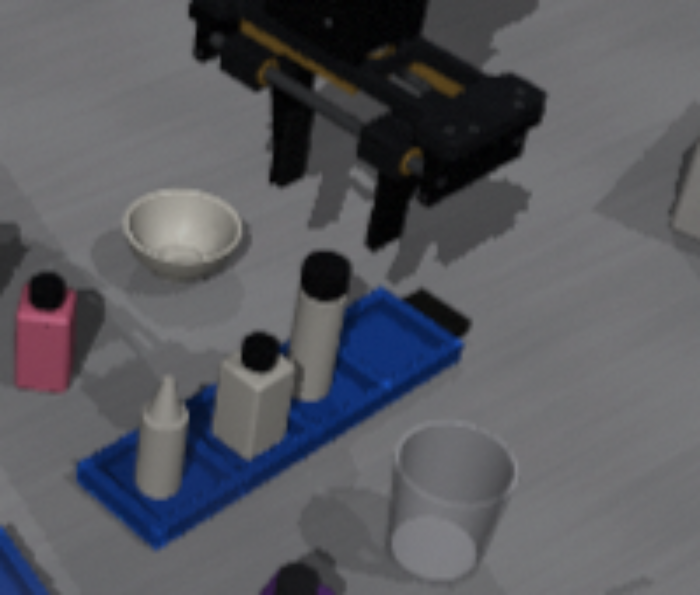

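The finger midpoint (336,212) lies on the extended vial axis (about 333,213). Descend and grip.

Request:
{"api": "servo_tool", "payload": {"targets": [[[0.002,-0.001,0.03],[0,0,0]],[[0.002,-0.001,0.06],[0,0,0]],[[0.002,-0.001,0.09],[0,0,0]],[[0.002,-0.001,0.104],[0,0,0]],[[0.002,-0.001,0.104],[0,0,0]]]}}

```text
time_s: 10.48
position: [0.5317, 0.1989, 0.044]
tcp_rot: [[-0.087, 0.996, -0.002], [0.996, 0.087, -0.0], [-0.0, -0.002, -1.0]]
force: [-0.1, -0.8, 0.5]
opening: 0.75
```

Request:
{"api": "servo_tool", "payload": {"targets": [[[0,0,0],[0,0,0]],[[0,0,0],[0,0,0]],[[0,0,0],[0,0,0]],[[0,0,0],[0,0,0]],[[0,0,0],[0,0,0]],[[0,0,0],[0,0,0]]], "gripper": 0.015}}

```text
time_s: 11.22
position: [0.5321, 0.2, 0.0451]
tcp_rot: [[-0.089, 0.996, 0.0], [0.996, 0.089, 0.0], [0.0, 0.0, -1.0]]
force: [-0.7, -0.5, 3.9]
opening: 0.335
```

```bash
python3 -c "
from h import *; to(.548,-.197,.16,-6.4)"
```

```text
t 11.225 shift [-0.3969 -0.0194 -0.115 ] turn [ 0.0003 -0.0001  0.2008] pos [0.5321 0.2    0.0451] F [-0.6618 -0.4978  3.915 ] op 0.3352368590141279
```

Request:
{"api": "servo_tool", "payload": {"targets": [[[0,0,-0.02],[0,0,0]],[[0,0,-0.06],[0,0,0]],[[0,0,-0.11],[0,0,0]],[[-0.03,-0.002,-0.12],[0,0,0.02]],[[-0.08,-0.004,-0.12],[0,0,0.04]],[[-0.14,-0.007,-0.12],[0,0,0.07]],[[-0.2,-0.01,-0.12],[0,0,0.1]],[[-0.26,-0.013,-0.12],[0,0,0.13]],[[-0.32,-0.016,-0.12],[0,0,0.16]],[[-0.37,-0.018,-0.12],[0,0,0.19]],[[-0.397,-0.0195,-0.115],[0,0,0.2]],[[-0.397,-0.0195,-0.115],[0,0,0.2]]]}}

```text
time_s: 12.72
position: [0.5476, -0.1994, 0.159]
tcp_rot: [[0.114, 0.993, -0.0], [0.993, -0.114, 0.0], [0.0, -0.0, -1.0]]
force: [-0.4, -0.6, -0.3]
opening: 0.332
```

Request:
{"api": "servo_tool", "payload": {"targets": [[[0,0,0.03],[0,0,0]],[[0,0,0.06],[0,0,0]],[[0,0,0.085],[0,0,0]],[[0,0,0.085],[0,0,0]],[[0,0,0.085],[0,0,0]]]}}

```text
time_s: 13.35
position: [0.5484, -0.1966, 0.0755]
tcp_rot: [[0.11, 0.994, 0.001], [0.994, -0.11, -0.0], [-0.0, 0.001, -1.0]]
force: [0.5, -1.0, -0.4]
opening: 0.336
```

```bash
python3 -c "
from h import *; to(.548,-.197,.045,-6.4)"
```

```text
t 13.35 shift [-0.0004 -0.0003  0.0305] turn [0.0008 0.0002 0.0016] pos [ 0.5484 -0.1966  0.0755] F [ 0.4883 -1.0027 -0.3997] op 0.3361034191933374
```

Request:
{"api": "servo_tool", "payload": {"targets": [[[0,0,0.014],[0,0,0]],[[0,0,0.022],[0,0,0]],[[0,0,0.027],[0,0,0]],[[0,0,0.0285],[0,0,0]],[[0,0,0.0295],[0,0,0]],[[0,0,0.03],[0,0,0]],[[0,0,0.03],[0,0,0]]]}}

```text
time_s: 14.22
position: [0.5479, -0.1973, 0.0451]
tcp_rot: [[0.111, 0.994, 0.0], [0.994, -0.111, -0.0], [-0.0, 0.0, -1.0]]
force: [-1.2, 0.3, 1.9]
opening: 0.338
```

Request:
{"api": "servo_tool", "payload": {"targets": [[[0,0,0.0005],[0,0,0]],[[0,0,0.0008],[0,0,0]],[[0,0,0.0008],[0,0,0]]]}}

```text
time_s: 14.6
position: [0.548, -0.1974, 0.045]
tcp_rot: [[0.111, 0.994, 0.001], [0.994, -0.111, -0.0], [-0.0, 0.001, -1.0]]
force: [-1.3, 0.2, 7.0]
opening: 0.34
```

On the floor (7 N). Release and rise.

Request:
{"api": "servo_tool", "payload": {"targets": [[[0,0,0],[0,0,0]],[[0,0,0],[0,0,0]],[[0,0,0],[0,0,0]],[[0,0,-0.02],[0,0,0]],[[0,0,-0.06],[0,0,0]],[[0,0,-0.11],[0,0,0]],[[0,0,-0.11],[0,0,0]]], "gripper": 0.06}}

```text
time_s: 15.48
position: [0.5506, -0.1988, 0.1579]
tcp_rot: [[0.111, 0.994, 0.008], [0.994, -0.111, -0.005], [-0.004, 0.009, -1.0]]
force: [0.2, -0.2, -0.7]
opening: 0.688
```

```bash
python3 -c "
from h import *; to(.546,.140,.13,5.1)"
```

```text
t 15.475 shift [ 0.3363 -0.0423  0.0262] turn [ 0.0081  0.0047 -0.1998] pos [ 0.5506 -0.1988  0.1579] F [ 0.1959 -0.2231 -0.6758] op 0.6882909691436778
```

Request:
{"api": "servo_tool", "payload": {"targets": [[[0.03,-0.004,0],[0,0,-0.01]],[[0.09,-0.011,0],[0,0,-0.05]],[[0.15,-0.018,0],[0,0,-0.09]],[[0.21,-0.025,0],[0,0,-0.13]],[[0.27,-0.032,0],[0,0,-0.16]],[[0.32,-0.038,0],[0,0,-0.19]],[[0.335,-0.0395,0.025],[0,0,-0.2]],[[0.335,-0.0395,0.025],[0,0,-0.2]],[[0.335,-0.0395,0.025],[0,0,-0.2]],[[0.335,-0.0395,0.025],[0,0,-0.2]]]}}

```text
time_s: 16.73
position: [0.5464, 0.1389, 0.1294]
tcp_rot: [[-0.087, 0.996, 0.001], [0.996, 0.087, -0.0], [-0.0, 0.001, -1.0]]
force: [-0.6, 0.1, -0.5]
opening: 0.695
```

```bash
python3 -c "
from h import *; to(.546,.140,.03,5.1)
from rig import eyes
c=eyes.capture('scene');b=cv2.resize(c['pixels'][80:320,160:480],None,fx=2.5,fy=2.5)
cv2.imwrite('pics/b5.png',b)"
```

```text
t 16.725 shift [ 0.0011 -0.0004  0.0994] turn [ 0.001   0.0002 -0.0018] pos [0.5464 0.1389 0.1294] F [-0.5836  0.1312 -0.5423] op 0.6953050523889369
```

View pics/b5.png

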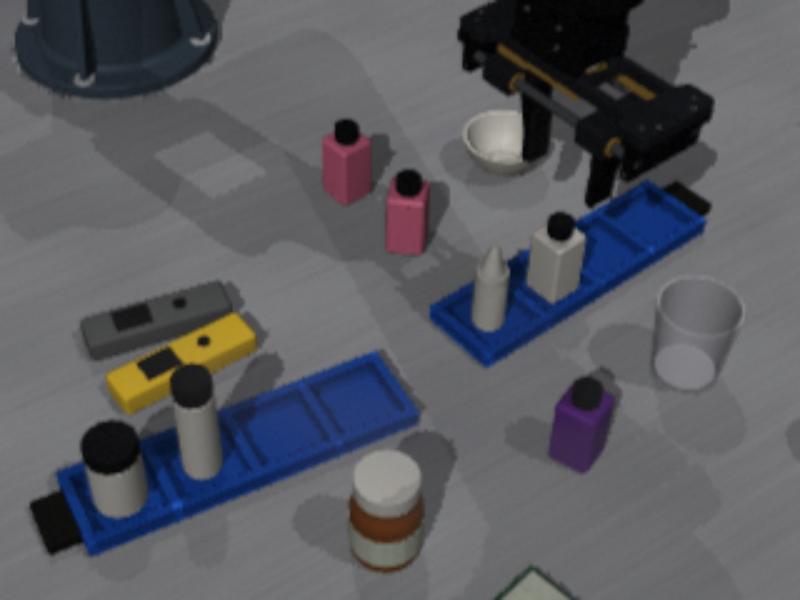

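The vial stands upright in pocket 2 (200,430). The fingers (535,158)/(600,200) straddle the square bottle's axis. Descend and grip.

Request:
{"api": "servo_tool", "payload": {"targets": [[[0,-0.001,0.03],[0,0,0]],[[0,-0.001,0.06],[0,0,0]],[[0,-0.001,0.085],[0,0,0]],[[0,-0.001,0.099],[0,0,0]],[[0,-0.001,0.099],[0,0,0]],[[0,-0.001,0.099],[0,0,0]]]}}

```text
time_s: 17.52
position: [0.5456, 0.1399, 0.0308]
tcp_rot: [[-0.089, 0.996, 0.002], [0.996, 0.089, 0.0], [-0.0, 0.002, -1.0]]
force: [-0.3, -0.1, 0.5]
opening: 0.693
```

Request:
{"api": "servo_tool", "payload": {"targets": [[[0,0,0],[0,0,0]],[[0,0,0],[0,0,0]],[[0,0,0],[0,0,0]],[[0,0,0],[0,0,0]],[[0,0,0],[0,0,0]],[[0,0,0],[0,0,0]]], "gripper": 0.015}}

```text
time_s: 18.27
position: [0.5449, 0.14, 0.0302]
tcp_rot: [[-0.089, 0.996, 0.0], [0.996, 0.089, 0.0], [0.0, 0.0, -1.0]]
force: [-0.8, 0.0, 3.5]
opening: 0.385
```

```bash
python3 -c "
from h import *; to(.555,-.1335,.14,-6.4)"
```

```text
t 18.275 shift [-0.2733 -0.0142 -0.1098] turn [ 0.0004 -0.0001  0.2007] pos [0.5449 0.14   0.0302] F [-0.8485  0.0246  3.5112] op 0.38508620733877225
```

Request:
{"api": "servo_tool", "payload": {"targets": [[[0,0,-0.02],[0,0,0]],[[0,0,-0.06],[0,0,0]],[[0,0,-0.11],[0,0,0]],[[-0.02,-0.001,-0.12],[0,0,0.02]],[[-0.07,-0.004,-0.12],[0,0,0.05]],[[-0.13,-0.007,-0.12],[0,0,0.09]],[[-0.19,-0.01,-0.12],[0,0,0.14]],[[-0.24,-0.012,-0.12],[0,0,0.18]],[[-0.273,-0.014,-0.11],[0,0,0.2]],[[-0.273,-0.014,-0.09],[0,0,0.2]],[[-0.273,-0.014,-0.06],[0,0,0.2]],[[-0.273,-0.014,-0.03],[0,0,0.2]]]}}

```text
time_s: 19.77
position: [0.5537, -0.1339, 0.0579]
tcp_rot: [[0.112, 0.994, -0.002], [0.994, -0.112, 0.001], [0.0, -0.002, -1.0]]
force: [0.2, 0.2, -0.9]
opening: 0.388
```

Request:
{"api": "servo_tool", "payload": {"targets": [[[0,0,0],[0,0,0]],[[0,0,0],[0,0,0]]]}}

```text
time_s: 20.02
position: [0.5549, -0.1336, 0.0599]
tcp_rot: [[0.111, 0.994, -0.0], [0.994, -0.111, 0.0], [0.0, -0.0, -1.0]]
force: [0.6, -0.5, 0.8]
opening: 0.388
```

```bash
python3 -c "
from h import *; to(.555,-.1335,.0302,-6.4)"
```

```text
t 20.025 shift [0.0001 0.0001 0.0297] turn [-0.0004 -0.0001  0.0002] pos [ 0.5549 -0.1336  0.0599] F [ 0.5613 -0.523   0.8479] op 0.3884846160134785
```

Request:
{"api": "servo_tool", "payload": {"targets": [[[0,0,0.014],[0,0,0]],[[0,0,0.022],[0,0,0]],[[0,0,0.0265],[0,0,0]],[[0,0,0.028],[0,0,0]],[[0,0,0.029],[0,0,0]],[[0,0,0.0295],[0,0,0]],[[0,0,0.03],[0,0,0]],[[0,0,0.0303],[0,0,0]],[[0,0,0.0303],[0,0,0]]]}}

```text
time_s: 21.15
position: [0.5552, -0.1333, 0.0302]
tcp_rot: [[0.111, 0.994, 0.0], [0.994, -0.111, -0.0], [-0.0, 0.001, -1.0]]
force: [-0.1, 0.7, 5.3]
opening: 0.384
```

On the floor (5 N). Release, rise, then go to the dropper.

Request:
{"api": "servo_tool", "payload": {"targets": [[[0,0,0],[0,0,0]],[[0,0,0],[0,0,0]],[[0,0,0],[0,0,0]],[[0,0,-0.02],[0,0,0]],[[0,0,-0.06],[0,0,0]],[[0,0,-0.1],[0,0,0]],[[0,0,-0.1],[0,0,0]],[[0,0,-0.1],[0,0,0]]], "gripper": 0.058}}

```text
time_s: 22.15
position: [0.5544, -0.1329, 0.1291]
tcp_rot: [[0.111, 0.994, -0.001], [0.994, -0.111, 0.0], [0.0, -0.001, -1.0]]
force: [0.4, 0.8, 1.0]
opening: 0.669
```

```bash
python3 -c "
from h import *; to(.544,.0725,.13,5.1)"
```

```text
t 22.15 shift [ 0.203  -0.0331 -0.0008] turn [-0.0011 -0.0005 -0.2   ] pos [ 0.5544 -0.1329  0.1291] F [0.4184 0.7919 0.9637] op 0.6688525710457657
```

Request:
{"api": "servo_tool", "payload": {"targets": [[[0.03,-0.005,0],[0,0,-0.02]],[[0.09,-0.015,0],[0,0,-0.09]],[[0.15,-0.025,0],[0,0,-0.15]],[[0.19,-0.031,0],[0,0,-0.2]],[[0.203,-0.033,0],[0,0,-0.2]],[[0.203,-0.033,0],[0,0,-0.2]],[[0.203,-0.033,0],[0,0,-0.2]]]}}

```text
time_s: 23.02
position: [0.5449, 0.0709, 0.1291]
tcp_rot: [[-0.087, 0.996, -0.001], [0.996, 0.087, -0.0], [-0.0, -0.001, -1.0]]
force: [0.0, -0.5, -1.4]
opening: 0.666
```

```bash
python3 -c "
from h import *; to(.544,.0725,.03,5.1)
from rig import eyes
c=eyes.capture('scene');b=cv2.resize(c['pixels'][80:320,160:480],None,fx=2.5,fy=2.5)
cv2.imwrite('pics/b6.png',b)"
```

```text
t 23.025 shift [ 0.0017 -0.0006  0.0991] turn [-0.0007  0.0003 -0.0015] pos [0.5449 0.0709 0.1291] F [ 0.0415 -0.5217 -1.37  ] op 0.6663128076017386
```

View pics/b6.png

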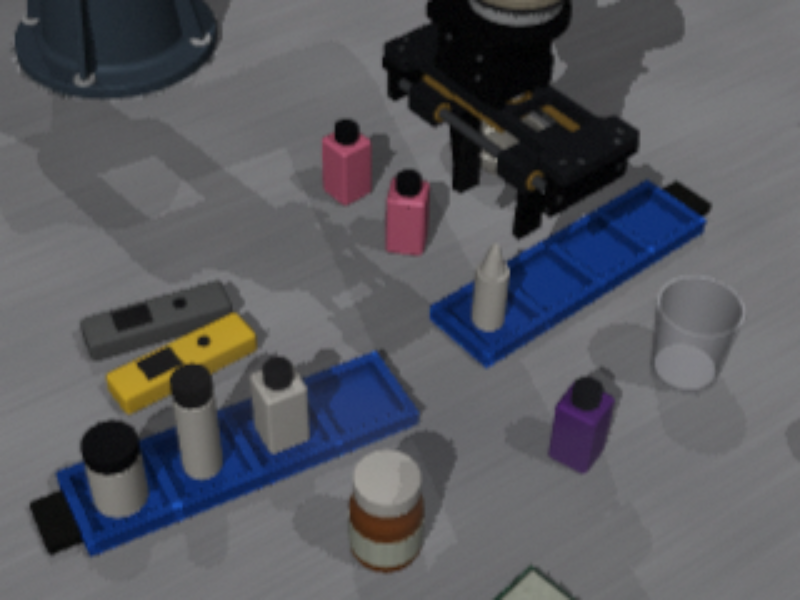

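The square bottle is upright in pocket 3 (280,410). The fingers (465,188)/(525,233) straddle the dropper (axis about 498,205), slightly short in y, so I add 2.5 mm.

Request:
{"api": "servo_tool", "payload": {"targets": [[[0.0025,0,0.03],[0,0,0]],[[0.0025,0,0.06],[0,0,0]],[[0.0025,0,0.085],[0,0,0]],[[0.0025,0,0.099],[0,0,0]],[[0.0025,0,0.099],[0,0,0]],[[0.0025,0,0.099],[0,0,0]]]}}

```text
time_s: 23.82
position: [0.5453, 0.0743, 0.0314]
tcp_rot: [[-0.088, 0.996, 0.002], [0.996, 0.088, -0.0], [-0.0, 0.002, -1.0]]
force: [-0.6, -0.6, 0.7]
opening: 0.668
```

Request:
{"api": "servo_tool", "payload": {"targets": [[[0,0,0],[0,0,0]],[[0,0,0],[0,0,0]],[[0,0,0],[0,0,0]],[[0,0,0],[0,0,0]],[[0,0,0],[0,0,0]],[[0,0,0],[0,0,0]]], "gripper": 0.012}}

```text
time_s: 24.58
position: [0.5448, 0.0747, 0.0308]
tcp_rot: [[-0.089, 0.996, 0.001], [0.996, 0.089, 0.0], [-0.0, 0.001, -1.0]]
force: [0.2, -0.5, 1.2]
opening: 0.313
```

```bash
python3 -c "
from h import *; to(.562,-.070,.14,-6.4)"
```

```text
t 24.575 shift [-0.1457  0.0043 -0.1092] turn [ 0.0007 -0.      0.2007] pos [0.5448 0.0747 0.0308] F [ 0.2073 -0.5163  1.177 ] op 0.31349002234673273
```

Request:
{"api": "servo_tool", "payload": {"targets": [[[0,0,-0.02],[0,0,0]],[[0,0,-0.05],[0,0,0]],[[0,0,-0.08],[0,0,0]],[[-0.02,0,-0.08],[0,0,0.02]],[[-0.07,0.002,-0.08],[0,0,0.09]],[[-0.12,0.004,-0.08],[0,0,0.16]],[[-0.146,0.0045,-0.08],[0,0,0.2]],[[-0.146,0.0045,-0.06],[0,0,0.2]],[[-0.146,0.0045,-0.03],[0,0,0.2]],[[-0.146,0.0045,-0.03],[0,0,0.2]],[[-0.146,0.0045,-0.03],[0,0,0.2]]]}}

```text
time_s: 25.95
position: [0.5618, -0.0708, 0.0604]
tcp_rot: [[0.111, 0.994, -0.001], [0.994, -0.111, 0.0], [0.0, -0.001, -1.0]]
force: [0.5, -0.1, -0.7]
opening: 0.313
```

```bash
python3 -c "
from h import *; to(.562,-.070,.0308,-6.4)"
```

```text
t 25.95 shift [0.0008 0.0001 0.0296] turn [-0.0008 -0.0001  0.0001] pos [ 0.5618 -0.0708  0.0604] F [ 0.4581 -0.0729 -0.6922] op 0.3131359909012124
```

Request:
{"api": "servo_tool", "payload": {"targets": [[[0,0,0.014],[0,0,0]],[[0,0,0.022],[0,0,0]],[[0,0,0.0265],[0,0,0]],[[0,0,0.028],[0,0,0]],[[0,0,0.029],[0,0,0]],[[0,0,0.0295],[0,0,0]],[[0,0,0.03],[0,0,0]],[[0,0,0.0303],[0,0,0]],[[0,0,0.0303],[0,0,0]]]}}

```text
time_s: 27.08
position: [0.5622, -0.0704, 0.0308]
tcp_rot: [[0.111, 0.994, 0.001], [0.994, -0.111, -0.0], [-0.0, 0.001, -1.0]]
force: [-0.2, -0.3, 3.2]
opening: 0.314
```

Request:
{"api": "servo_tool", "payload": {"targets": [[[0,0,0],[0,0,0]],[[0,0,0],[0,0,0]],[[0,0,0],[0,0,0]],[[0,0,-0.02],[0,0,0]],[[0,0,-0.06],[0,0,0]],[[0,0,-0.12],[0,0,0]],[[0,0,-0.18],[0,0,0]],[[0.0,-0.05,-0.2],[0,0,0]],[[0.0,-0.1,-0.2],[0,0,0]],[[0.0,-0.1,-0.2],[0,0,0]]], "gripper": 0.055}}

```text
time_s: 28.32
position: [0.4576, -0.0575, 0.2301]
tcp_rot: [[0.111, 0.994, -0.005], [0.994, -0.111, 0.002], [0.001, -0.005, -1.0]]
force: [-0.1, 0.2, -0.4]
opening: 0.63
```

```bash
python3 -c "
from h import *
from rig import eyes
c=eyes.capture('scene');b=cv2.resize(c['pixels'][80:320,160:480],None,fx=2.5,fy=2.5)
cv2.imwrite('pics/b7.png',b)"
```

```text
(no output)
```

View pics/b7.png

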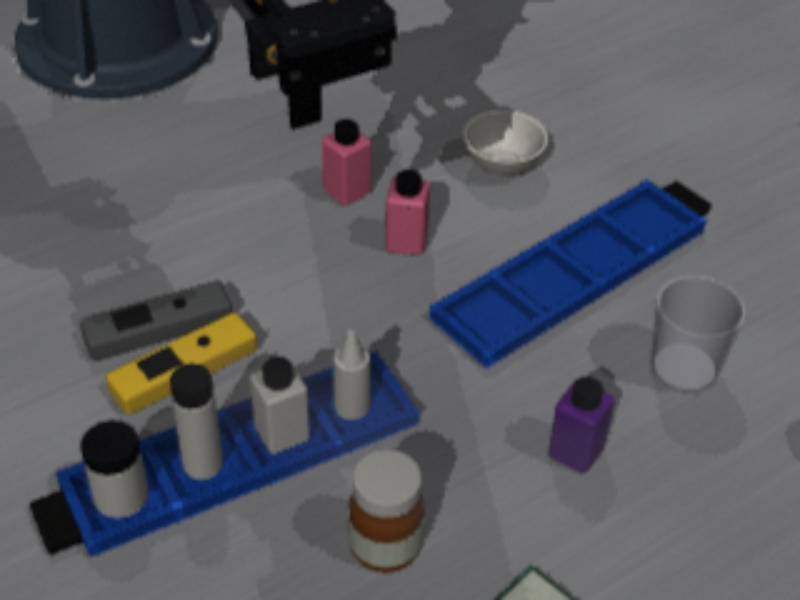

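From the lug, all four stand upright in order: jar (117,470), vial (198,425), square bottle (280,405) and dropper (352,375). The full rack is empty and the bystanders have not moved. Handing in.

```bash
python3 -c "
from rig import order
print(order.hand_in())"
```

```text
the job is handed in; nothing more can be done
None
```

I moved all four containers into the empty rack in order from its lug: wide jar, tall vial, square bottle, dropper. The job is handed in, at about 28 s of the 109 s allowed.

- **Setting down:** I lowered each one until the wrist force showed contact with the floor (3–7 N), then let go.
- **Last picture:** all four stand upright in their pockets and the full rack is empty. The beaker, bowl, amber jar and pink and purple look-alikes show no movement. The gripper is open and clear of everything.
- **Disagreements:** none of the checks failed. The two cameras differed by 2–5 mm on the container positions; I averaged them, and every grip closed at the expected width. The jar reached its pocket about 9 mm off because of my own arithmetic, and I corrected that before lowering it.

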